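# Open the blue push-to-open reagent locker

## Robot

A 6-joint arm with a two-finger parallel gripper is mounted at the origin on a cart in front of the work surface, level with it; the furniture and walls round the work are solid. World frame = base frame: x ahead of the robot, y to its left, z up, the work surface at z = 0. Lengths are in m, angles in rad, forces in N, time in s.
With the tool pointing down it reaches from about 0.425 to 1.125 m from the base axis. Payload 14.9 kg.
Tool frame: the origin (TCP) lies on the centre line of the jaws, within the pads' length; the fingertips stand 17 mm ahead of it and the grasp point (between the pads) lies 2 mm behind it; z points along the fingers, y is the line along which they close (so a half turn about z gives the same grasp; the last joint's range is limited). The gripper opens to 91 mm and grips with 3 to 60 N. Pads are 32 mm wide; open, the fingers measure 118 mm over their backs; the gripper's body (76 mm by 178 mm) begins 60 mm behind the grasp point.
Start: joints at [-1.313, 0.379, 1.734, -0, 1.028, -0.033], TCP at [0.201, -0.671, 0.231] pointing down, gripper open.
Joint ranges: [-2.77, 2.77], [-0.74, 2.19], [0, 2.66], [-1.06, 4.2], [0.31, 2.87], [-3.08, 3.08]. Speed limits (rad/s): [1.89, 1.89, 2.39, 3.14, 3.14, 3.14].

## Interface

Orientations are given as [roll, pitch, yaw] about the fixed x, y, z axes, in that order (R = Rz(yaw) Ry(pitch) Rx(roll)).
In Python, from rig import telemetry, vision, workorder gives the robot as it stands.
- The arm moves only by the tool apply_moves, never from a script. Its argument "series" is a list of rows, each a list of 7 numbers: the shift along the tool's x, y, z in mm, then the turn, a rotation vector about the tool's x, y, z in degrees, then the finger opening in mm, from 0 to 91.2. In form: [[dx, dy, dz, rx, ry, rz, gripper], ...]. A call has 1 to 20 rows; each row is the pose to reach, as a shift and turn from the pose commanded when the call began, along the tool's axes at that moment; what a row does not reach only later rows make up. A row lasts 1/8 s, in which the tool goes at most 62.5 mm and 10.7 degrees, less where a joint would pass 70% of its speed; a pose out of reach is approached as far as the arm can. A call with a gripper value outside its range is refused whole. The fingers move at their own pace and stop on an object; "squeeze" is the grip in N (left out, the last holds). Time passes only in rows, so rows that repeat a pose let the fingers close. It gives the time, the measured TCP pose, the force, the opening and the grip force at its end, in the units of the state.
- telemetry.observe(): the state, without advancing time (a new reading comes with each control period).
- vision.capture(name): name is "scene" or "top"; returns a dict with "image" (400x640x3 uint8, red, green, blue), "depth" (400x640 float32, m along the optical axis (not along the pixel's ray), 0 where there is no reading), "fx", "fy", "cx", "cy" (pixels), "R" (3x3) and "t" (3): a world point X has camera coordinates R X + t. Camera axes: x right, y down, z forward; pixel columns grow to the right and rows downward; lengths in m; the calibration is good to about 2 mm. A picture is of the moment at which its call begins.
- workorder.hand_in(): hands the job in; it is judged then, once.
The state is a dict: "time": time; "q": joint angles; "qd": joint speeds; "tau": joint torques, N m; "tool_pos": TCP position; "ee_rot": TCP orientation; "wrist_force": force on the tool from outside, world axes, zero at the start; "ft_torque": the same for the moment, N m; "opening": finger opening in m; "grip_force": force on a finger pad.
Only numpy, scipy, OpenCV 4.12 (cv2) and the standard library are available. Lean on these libraries where they do the work, as an engineer would, in place of code of your own. Each camera call takes 0.05 s, during which the arm holds its last target. There are 200 camera calls.

## Task

Open the small bench locker with the blue door, so that the bottle inside can be taken: the door has no handle, so push it in at the round mark until its spring catch lets go and it springs ajar, back away from it, then reach behind its free edge and swing it wide open, square to the locker's front or nearly so (or farther). Leave it standing open, and keep the locker with the orange door shut.

Things in the scene. Friction and masses are not known exactly. Their poses are not given: they have to be found in the camera images.
- blue_locker: White locker fixed to the table, 150 mm deep (x), 180 wide (y), 150 high, roofed, a blue door over its whole front. Origin: centre of its underside. Own -x points out of the front, roughly to the robot. Vertical hinge line at own x = -0.083, y = -0.088 m (the right-hand side seen from the robot); carcass front at own x = -0.075, open behind the door.
- blue_door (a joint): Angle of the blue door (rad): 0 shut; pressed in to -0.03 (4 mm at the mark, 3 to 6 N; stop at -0.05) the catch lets go for good and the door follows the retreating finger out to rest at about 0.5; grows counterclockwise from above; stop at 1.9. From there it swings freely with slight friction (about 1 N) and stays where left. A finger let down from above fits behind it, near the free edge.
- blue_mark (a point): Centre of the round mark (26 mm) on the door's outer face, where to push; moves with the door: x into the locker, y from hinge to free edge, z up. It lies 140 mm from the hinge line, 34 mm from the free edge, 28 mm below the door's top edge (150 mm above the table). The panel is 10 mm thick; its inner face contains the hinge line and is clear in its upper 100 mm.
- orange_door (a joint): Angle (rad) of the door of the other locker, which is the same but for its orange door: 0 shut, positive open. Its catch works the same way, so do not press it.

How it is judged:
On the way, in this order (a step that is already met when the one before it is completed fails the run):
1. the blue door is pressed in (value of joint blue_door below -0.02 rad).
2. it has sprung ajar and stands so untouched (value of joint blue_door between 0.2 and 0.95 rad and contact force between each of the arm, the fingers and anything else below 0.5 N), for 0.1 s.
At the end, for the whole second after the job is handed in: The blue door stands still, swung open by at least 1.3 rad (75 degrees); the orange door is shut (within 0.1 rad) (value of joint blue_door above 1.3 rad and velocity of joint blue_door between -0.05 and 0.05 rad/s and value of joint orange_door below 0.1 rad); the robot touches nothing.
It fails at once if the orange door is sprung open (value of joint orange_door above 0.1 rad).
It also fails if it takes over 45 s, if anything falls off the work surface, if the arm or the gripper's body presses on something with over 40 N, if the wrist force passes 120 N, or if a joint passes its speed limit or range.

## Working session

There is one attempt and no reset: what is moved stays moved. The work goes in short steps, Python scripts to look and compute and a tool call to move; the robot and the scene stay as the last step left them, time stands still between calls to the robot, and variables do not carry over. Pictures are saved under pics/ and viewed, at most 10 in all, crops included, and the job is handed in when it is done.

Besides the shell and the picture viewer there is one more tool, called after "Request:" in YAML: its name, and indented under it one key for each argument. apply_moves: Moves the arm, as the interface text tells. Its arguments: {"type":"object","properties":{"series":{"type":"array","items":{"type":"array","items":{"type":"number"}}},"squeeze":{"type":"number"}},"required":["series"]}

```bash
mkdir -p pics
cat > h.py <<'E'
import numpy as np, cv2
from rig import telemetry, vision, workorder
def cap(n,f=None):
    c=vision.capture(n)
    if f: cv2.imwrite('pics/'+f,c['image'][:,:,::-1])
    return c
def pts(c,mask):
    v,u=np.nonzero(mask&(c['depth']>0)); d=c['depth'][v,u]
    P=np.stack([(u-c['cx'])/c['fx']*d,(v-c['cy'])/c['fy']*d,d],1)
    return (P-np.array(c['t']))@np.array(c['R'])
E
python3 - <<'E'
from h import *
for n in('scene','top'):
    c=cap(n,n+'1.png'); print(n,np.round(-np.array(c['R']).T@c['t'],3),c['fx'])
s=telemetry.observe(); print({k:np.round(v,3) for k,v in s.items()})
a=cv2.imread('pics/scene1.png');b=cv2.imread('pics/top1.png')
cv2.imwrite('pics/both.png',cv2.resize(np.vstack([a,b]),(480,600)))
E
```

```text
scene [ 0.134 -0.998  0.576] 442.12211975737694
top [-0.073  0.231  1.021] 423.74118639654387
{'time': np.float64(0.1), 'q': array([-1.313,  0.379,  1.735, -0.   ,  1.028, -0.033]), 'qd': array([ 0.   , -0.   , -0.002,  0.001,  0.   ,  0.001]), 'tau': array([-1.0000e-03, -7.6504e+01, -4.3530e+01,  6.5000e-02,  4.0000e-02,
       -0.0000e+00]), 'tool_pos': array([ 0.201, -0.67 ,  0.23 ]), 'ee_rot': array([-3.141,  0.   ,  0.291]), 'wrist_force': array([0.351, 0.044, 0.253]), 'ft_torque': array([0.009, 0.025, 0.007]), 'grip_force': np.float64(0.0), 'opening': np.float64(0.091)}
```

View pics/both.png

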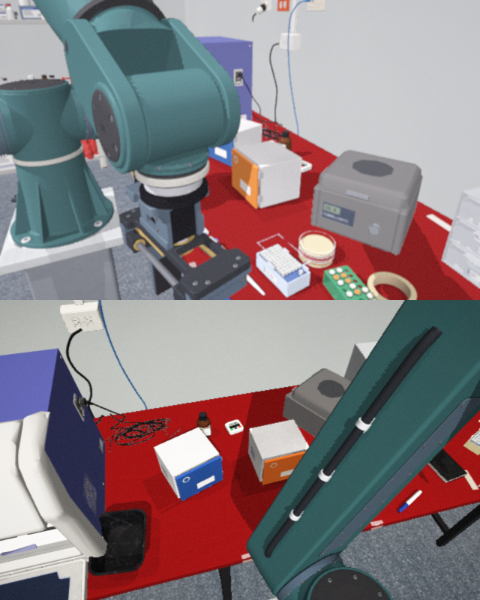

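The picture shows both lockers in the top view: blue door near (200,480), its round mark near (187,478), orange door to its right at (280,468). The arm starts on the far right.

Run:
```python
from h import *
c=cap('top'); im=c['image']; hsv=cv2.cvtColor(im,cv2.COLOR_RGB2HSV)
print(im[245,265], hsv[245,265],hsv[225,370])
m=cv2.inRange(hsv,(100,140,50),(114,255,255))
n,l,s,ce=cv2.connectedComponentsWithStats(m)
for i in range(1,n):
    if s[i,4]>150: print(i,s[i],ce[i])
i=max((i for i in range(1,n) if 180<ce[i][0]<320 and 190<ce[i][1]<300),key=lambda i:s[i,4])
P=pts(c,cv2.erode((l==i).astype(np.uint8),np.ones((3,3)))>0)
z=P[:,2]; print(len(P),P.min(0),P.max(0))
F=P[z<0.14]
# vertical plane fit: n.xy=d
q=F[:,:2]; mu=q.mean(0); w,V=np.linalg.eigh(np.cov((q-mu).T)); nn=V[:,0]*np.sign(V[0,0]); r=(q-mu)@nn
k=abs(r)<0.004; mu=q[k].mean(0); w,V=np.linalg.eigh(np.cov((q[k]-mu).T)); nn=V[:,0]*np.sign(V[0,0])
print('normal',nn,'yaw',np.arctan2(nn[1],nn[0]),'d',nn@mu,'rms',w)
t=np.array([-nn[1],nn[0]]); u=P[:,:2]@t; print('t range',np.percentile(u,[0,.5,2,98,99.5,100]), 'z',np.percentile(z,[1,99]))
# mark: white ring in door hull
hull=cv2.convexHull(np.argwhere(l==i)[:,::-1].astype(np.int32)); M=np.zeros(m.shape,np.uint8); cv2.fillConvexPoly(M,hull,1)
x,y,w_,h_=s[i,:4]; cv2.imwrite('pics/crop1.png',cv2.resize(im[y-40:y+h_+10,x-60:x+w_+130,::-1],None,fx=3,fy=3)); print(x-60,y-40)
def pl(pu,pv):
    R=np.array(c['R']); o=-R.T@c['t']; ray=R.T@[(pu-c['cx'])/c['fx'],(pv-c['cy'])/c['fy'],1]
    s_=(nn@mu-nn@o[:2])/(nn@ray[:2]); return o+s_*ray
hol=((M>0)&(m==0)).astype(np.uint8)
n2,l2,s2,c2=cv2.connectedComponentsWithStats(hol)
for j in range(1,n2):
    if s2[j,4]>8: p=pl(*c2[j]); print(s2[j],c2[j],p,p[:2]@t)
```

```text
[241 237 232] [ 17  10 241] [ 11 217 166]
28 [ 234  208   63   59 1699] [265.7992937  236.38257799]
1322 [0.54686971 0.12316792 0.01466244] [0.60516548 0.28030051 0.15507623]
normal [0.94608454 0.32391982] yaw 0.3298697668164597 d 0.6104385860544929 rms [1.24334534e-06 2.62224652e-03]
t range [-0.07905494 -0.07787445 -0.07604414  0.08492578  0.08663573  0.08774296] z [0.02034531 0.15208973]
174 168
[243 235  11   9  55] [247.83636364 239.09090909] [0.5591141  0.25151096 0.12253479] 0.056842493770354996
[262 234  25  18 206] [274.15048544 242.33009709] [0.58181583 0.18520516 0.05027398] -0.013241943288521527
[268 249  11   6  11] [273.         251.27272727] [0.57949447 0.19198526 0.01105277] -0.00607545408740879
[251 259   9   5   9] [255.         260.77777778] [0.56115426 0.24555219 0.01110484] 0.0505441436259914
```

View pics/crop1.png

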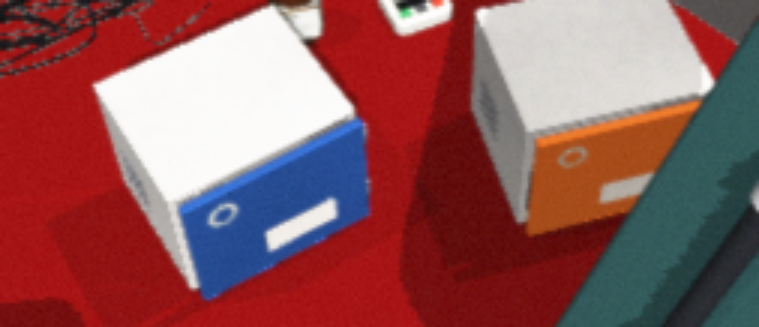

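The mark is the white ring at crop (222,215). It lies at about (0.559, 0.252, 0.122), with the door's inward normal at yaw 0.33. The next step is a quick clearance check.

Run:
```python
from h import *
for n in('top','scene'):
    c=cap(n); P=pts(c,np.ones((400,640),bool))
    for x in np.arange(.3,1.0,.1):
        print(n,round(x,1),[ (round(float(np.percentile(q[:,2],98)),2) if len(q:=P[(abs(P[:,0]-x)<.05)&(abs(P[:,1]-y)<.05)])>20 else None) for y in np.arange(-.8,.7,.1)])
```

```text
top 0.3 [0.0, 0.0, 0.01, 0.02, 0.01, 0.0, None, 0.84, 0.79, 0.01, 0.0, 0.0, 0.07, 0.07, 0.07]
top 0.4 [0.02, 0.02, 0.02, 0.01, None, None, None, None, 0.0, 0.0, 0.0, 0.0, 0.07, 0.43, 0.47]
top 0.5 [0.02, 0.02, -0.74, None, None, None, 0.15, 0.15, 0.14, 0.01, 0.01, 0.09, 0.07, 0.46, 0.49]
top 0.6 [None, None, None, None, None, None, 0.15, 0.15, 0.15, 0.15, 0.15, 0.15, 0.01, 0.46, 0.48]
top 0.7 [None, None, None, None, 0.18, 0.18, 0.15, 0.15, 0.15, 0.15, 0.15, 0.15, 0.01, 0.01, 0.45]
top 0.8 [None, None, None, 0.18, 0.18, 0.18, 0.17, 0.01, 0.02, 0.1, 0.15, None, 0.01, 0.31, 0.45]
top 0.9 [None, None, None, 0.18, 0.18, 0.18, 0.16, 0.01, 0.02, 0.12, 0.11, 0.02, 0.15, 0.19, 0.45]
scene 0.3 [None, 0.53, 0.55, 0.02, 0.0, 0.0, None, None, None, None, None, -0.74, -0.75, -0.75, -0.74]
scene 0.4 [None, None, None, 0.04, 0.04, 0.03, 0.0, 0.0, None, None, -0.45, None, None, None, None]
scene 0.5 [None, None, 0.04, 0.04, 0.04, 0.0, 0.14, 0.15, 0.15, 0.0, 0.0, None, None, None, None]
scene 0.6 [None, None, 0.04, 0.04, 0.04, 0.0, 0.15, 0.15, 0.15, 0.14, 0.08, 0.05, None, None, None]
scene 0.7 [None, 0.02, 0.02, 0.17, 0.18, 0.18, 0.15, 0.15, 0.15, 0.15, 0.15, None, None, 0.45, 0.45]
scene 0.8 [None, 0.0, 0.0, 0.18, 0.18, 0.18, 0.0, 0.0, 0.02, 0.11, 0.15, None, None, 0.45, 0.45]
scene 0.9 [None, 0.15, 0.2, 0.18, 0.18, 0.18, None, 0.0, 0.02, 0.11, 0.01, 0.03, 0.18, 0.44, 0.45]
```

Request:
apply_moves:
  series:
    - [283,-250,-99,0,0,-32,0]
    - [283,-250,-99,0,0,-32,0]
    - [283,-250,-99,0,0,-32,0]
    - [283,-250,-99,0,0,-32,0]
    - [283,-250,-99,0,0,-32,0]
    - [283,-250,-99,0,0,-32,0]
    - [283,-250,-99,0,0,-32,0]
    - [498,-551,-99,0,0,-73,0]
    - [498,-551,-99,0,0,-73,0]
    - [498,-551,-99,0,0,-73,0]
    - [498,-551,-99,0,0,-73,0]
    - [498,-551,-99,0,0,-73,0]
    - [498,-551,-99,0,0,-73,0]
    - [498,-551,-99,0,0,-73,0]
    - [554,-779,-99,0,0,-92.2,0]
    - [554,-779,-99,0,0,-92.2,0]
    - [554,-779,-99,0,0,-92.2,0]
    - [554,-779,-99,0,0,-92.2,0]
    - [554,-779,-99,0,0,-92.2,0]
    - [554,-779,-99,0,0,-92.2,0]

```text
time: 2.75
tool_pos: [0.5083, 0.2333, 0.3296]
ee_rot: [-3.141, 0.0, 1.9]
wrist_force: [0.4, -0.4, -0.1]
opening: 0.0007
grip_force: 0.0
```

Request:
apply_moves:
  series:
    - [0,0,150,0,0,0,0]
    - [0,0,150,0,0,0,0]
    - [0,0,150,0,0,0,0]
    - [0,0,202,0,0,0,0]
    - [0,0,202,0,0,0,0]
    - [0,0,202,0,0,0,0]

```text
time: 3.5
tool_pos: [0.5091, 0.2339, 0.1295]
ee_rot: [3.14, -0.0, 1.899]
wrist_force: [0.4, 0.0, 0.8]
opening: 0.0008
grip_force: 0.0
```

Run:
```python
from h import *
im=cap('top')['image'][150:300,150:400,::-1]; cv2.imwrite('pics/c2.png',cv2.resize(im,None,fx=3,fy=3))
```

```text
(no output)
```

View pics/c2.png

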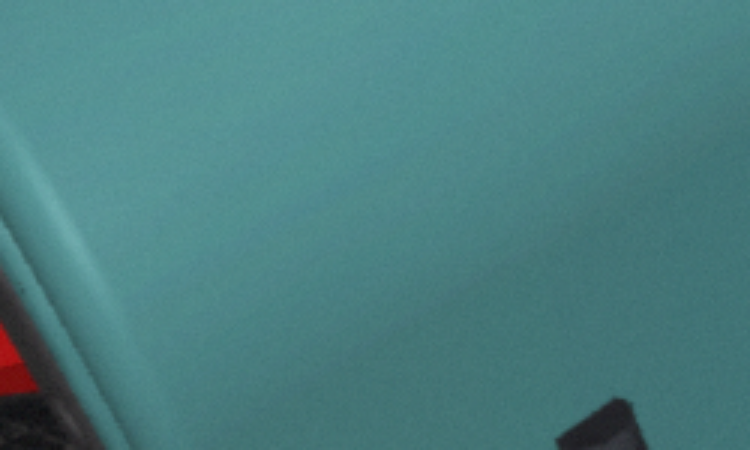

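The top view is now hidden by the arm, so I'll go by force.

Request:
apply_moves:
  series:
    - [0,30,0,0,0,0,0]
    - [0,34,0,0,0,0,0]
    - [0,37,0,0,0,0,0]
    - [0,40,0,0,0,0,0]
    - [0,40,0,0,0,0,0]

```text
time: 4.18
tool_pos: [0.5456, 0.2473, 0.1281]
ee_rot: [-3.141, -0.0, 1.9]
wrist_force: [-1.3, -1.5, 1.1]
opening: 0.0007
grip_force: 1.0
```

Request:
apply_moves:
  series:
    - [0,2,0,0,0,0,0]
    - [0,2,0,0,0,0,0]

```text
time: 4.42
tool_pos: [0.5475, 0.2481, 0.1279]
ee_rot: [-3.141, -0.0, 1.9]
wrist_force: [-4.6, -0.3, 3.1]
opening: 0.0004
grip_force: 2.3
```

Request:
apply_moves:
  series:
    - [0,2,0,0,0,0,0]
    - [0,2,0,0,0,0,0]

```text
time: 4.68
tool_pos: [0.5495, 0.2488, 0.1278]
ee_rot: [-3.141, -0.0, 1.9]
wrist_force: [-4.4, 0.1, 2.1]
opening: 0.0004
grip_force: 2.0
```

Request:
apply_moves:
  series:
    - [0,1.5,0,0,0,0,0]
    - [0,1.5,0,0,0,0,0]

```text
time: 4.92
tool_pos: [0.5509, 0.2493, 0.1278]
ee_rot: [-3.141, -0.0, 1.9]
wrist_force: [-4.4, 0.2, 1.5]
opening: 0.0003
grip_force: 2.1
```

Request:
apply_moves:
  series:
    - [0,-15,0,0,0,0,0]
    - [0,-30,0,0,0,0,0]
    - [0,-50,0,0,0,0,0]
    - [0,-75,0,0,0,0,0]
    - [0,-100,0,0,0,0,0]
    - [0,-120,0,0,0,0,0]
    - [0,-120,0,0,0,0,0]
    - [0,-120,0,0,0,0,0]
    - [0,-120,-60,0,0,0,0]
    - [0,-120,-120,0,0,0,0]
    - [0,-120,-170,0,0,0,0]
    - [0,-120,-170,0,0,0,0]

```text
time: 6.42
tool_pos: [0.4399, 0.2114, 0.3021]
ee_rot: [3.134, -0.001, 1.9]
wrist_force: [0.2, 0.0, -0.5]
opening: 0.0006
grip_force: 0.0
```

Run:
```python
from h import *
a=cap('top')['image']; b=cap('scene')['image']
cv2.imwrite('pics/c3.png',cv2.resize(np.vstack([a,b])[:,:,::-1],(480,600)))
```

```text
(no output)
```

View pics/c3.png

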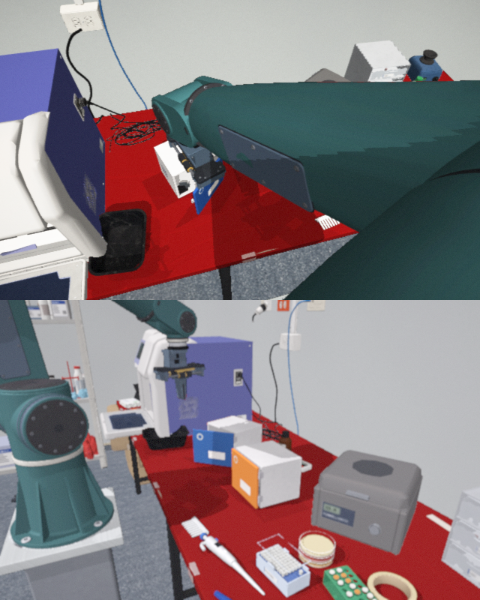

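The blue door now stands ajar: it shows at (205,195) in the top view and (213,450) in the scene view. The orange door is still shut. Next I'll measure the angle.

```bash
cat >> h.py <<'E'
H=np.array([0.6139,0.1223]); N=np.array([.9461,.3239]); T=np.array([-.3239,.9461])
def door(n):
    c=cap(n); hsv=cv2.cvtColor(c['image'],cv2.COLOR_RGB2HSV)
    m=cv2.erode(cv2.inRange(hsv,(100,140,50),(114,255,255)),np.ones((3,3)))>0
    P=pts(c,m); d=P[:,:2]-H
    k=(np.hypot(*d.T)<.22)&(P[:,2]>.02)&(P[:,2]<.142); d=d[k]
    a=-(d@N); b=d@T     # out of front, left
    print(n,len(d))
    if len(d)<30: return
    X=np.stack([b,a],1); mu=np.median(X,0); 
    l=cv2.fitLine(X.astype(np.float32),cv2.DIST_HUBER,0,.001,.001).ravel()
    v=l[:2]*(1 if l[:2]@l[2:]>0 else -1); ang=np.arctan2(v[1],v[0])
    print('ang',ang,'rmax',np.percentile(X@v,99.5),'rmin',np.percentile(X@v,.5),'off',np.median(X@[-v[1],v[0]]))
E
python3 - <<'E'
from h import *
door('scene');door('top'); s=telemetry.observe(); print(s['tool_pos'],s['q'])
E
```

```text
scene 1216
ang 0.49305558 rmax 0.16477499517563585 rmin 0.005744744866604678 off 0.012092842235181225
top 291
ang 0.49703082 rmax 0.17440447007911636 rmin 0.015658998561610654 off 0.009491701426912984
[0.437268   0.21023854 0.29666306] [ 4.00124976e-01 -5.25072362e-02  2.11131147e+00  7.96064817e-06
  1.08462733e+00  7.09867905e-02]
```

Request:
apply_moves:
  series:
    - [0,60,0,0,0,0,0]
    - [0,103,0,0,0,0,0]
    - [0,103,0,0,0,0,0]
    - [0,103,0,0,0,0,0]
    - [0,103,60,0,0,0,0]
    - [0,103,120,0,0,0,0]
    - [0,103,145,0,0,0,0]
    - [0,103,170,0,0,0,0]
    - [0,103,170,0,0,0,0]
    - [0,103,170,0,0,0,0]

```text
time: 7.88
tool_pos: [0.535, 0.2438, 0.1289]
ee_rot: [3.141, -0.0, 1.9]
wrist_force: [0.0, 0.4, 0.0]
opening: 0.0006
grip_force: 0.0
```

Run:
```python
from h import *
door('scene');s=telemetry.observe(); p=s['tool_pos']; print(p,s['wrist_force'],'b,a',(p[:2]-H)@T,-(p[:2]-H)@N)
```

```text
scene 1223
ang 0.49350753 rmax 0.16482797173214633 rmin 0.006078995599283745 off 0.012217549149586624
[0.53534385 0.24390592 0.1291964 ] [ 0.2405912  -0.51491303  0.01011209] b,a 0.1404956993257996 0.034933819324006674
```

The finger is behind the door without touching it, so I'll sweep it open.

Request:
apply_moves:
  series:
    - [-8,-14,0,0,0,0,0]
    - [-16,-26,0,0,0,0,0]
    - [-25,-37,0,0,0,0,0]
    - [-33,-48,0,0,0,0,0]
    - [-41,-58,0,0,0,0,0]
    - [-51,-67,0,0,0,0,0]
    - [-62,-76,0,0,0,0,0]
    - [-74,-83,0,0,0,0,0]
    - [-86,-89,0,0,0,0,0]
    - [-98,-94,0,0,0,0,0]
    - [-106,-96,0,0,0,0,0]
    - [-112,-98,0,0,0,0,0]
    - [-118,-99,0,0,0,0,0]
    - [-122,-100,0,0,0,0,0]
    - [-125,-100,0,0,0,0,0]
    - [-125,-100,0,0,0,0,0]

```text
time: 9.93
tool_pos: [0.4809, 0.093, 0.1279]
ee_rot: [-3.142, -0.0, 1.9]
wrist_force: [-0.2, 0.5, -0.5]
opening: 0.0005
grip_force: 0.0
```

Run:
```python
from h import *
door('scene');door('top');s=telemetry.observe(); p=s['tool_pos']; print(p,s['wrist_force'],'b,a',(p[:2]-H)@T,-(p[:2]-H)@N)
```

```text
scene 1112
ang 1.5906328 rmax 0.1732519278556421 rmin 0.012735389009062383 off 0.010856832985515697
top 0
[0.48083497 0.09317353 0.12793255] [-1.36154983  0.59326249 -0.27221421] b,a 0.01554320864040395 0.13532688543980798
```

Request:
apply_moves:
  series:
    - [10,0,0,0,0,0,0]
    - [30,0,0,0,0,0,0]
    - [50,0,0,0,0,0,0]
    - [50,0,0,0,0,0,0]
    - [50,0,-60,0,0,0,0]
    - [50,0,-120,0,0,0,0]
    - [50,0,-170,0,0,0,0]
    - [50,0,-170,0,0,0,0]
    - [50,0,-170,0,0,0,0]
    - [50,0,-170,0,0,0,0]
    - [50,0,-170,0,0,0,0]

```text
time: 11.4
tool_pos: [0.4643, 0.1403, 0.2969]
ee_rot: [-3.14, -0.0, 1.9]
wrist_force: [-0.3, -0.5, -0.1]
opening: 0.0004
grip_force: 0.0
```

Run:
```python
from h import *
door('scene');s=telemetry.observe(); print(s['tool_pos'],s['wrist_force'],abs(s['qd']).max())
cv2.imwrite('pics/c4.png',cap('scene')['image'][:,:,::-1])
```

```text
scene 1125
ang 1.5911586 rmax 0.17352571766003738 rmin 0.012488664823974491 off 0.010826512305569714
[0.4643816  0.1403391  0.29705525] [ 0.46235961  0.34581873 -0.75901113] 0.00427724671882178
```

View pics/c4.png

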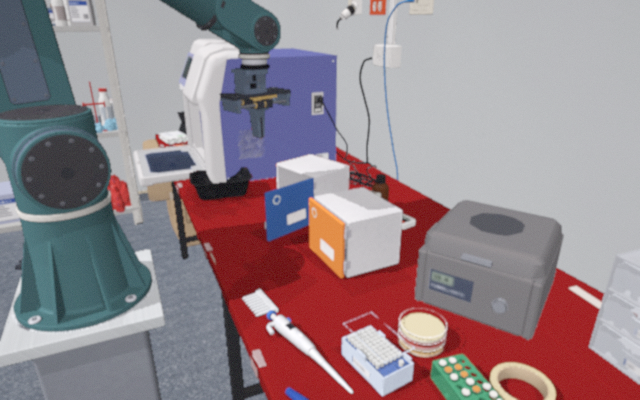

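The blue door stands open at about 1.59 rad at (290,210), the orange door at (328,232) is shut, and the gripper hangs clear at (257,110).

```bash
python3 -c "
from h import *
print(workorder.hand_in())"
```

```text
the job is handed in; nothing more can be done
None
```

The blue door is open at about 1.59 rad (91°) and standing still, the orange door looks shut in the last picture, the arm is clear of everything, and the job is handed in at about 11.5 s; the hand-in returned no verdict.

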